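# Sweep the herb board and put its tools away

## Robot

A 6-joint arm with a two-finger parallel gripper is mounted at the origin on the work surface. World frame = base frame: x ahead of the robot, y to its left, z up, the work surface at z = 0. Lengths are in m, angles in rad, forces in N, time in s.
With the tool pointing down it reaches from about 0.3 to 0.75 m from the base axis. Payload 8.5 kg.
Tool frame: the origin (TCP) lies at the very end of the fingers, on their centre line; the grasp point (between the pads) lies 19 mm behind it; z points along the fingers, y is the line along which they close (so a half turn about z gives the same grasp; the last joint's range is limited). The gripper opens to 85 mm and grips with 20 to 120 N. Pads are 22 mm wide; open, the fingers measure 114 mm over their backs; the gripper's body (76 mm by 85 mm) begins 54 mm behind the grasp point. The pads swing forward as they close: fully open they stand 13 mm farther back than shut.
Start: joints at [-1.37, 0.381, 1.297, -0, 1.464, -0.215], TCP at [0.222, -0.503, 0.231] pointing down, gripper open.
Joint ranges: [-3.11, 3.11], [-0.89, 2.33], [0.22, 2.48], [-1.42, 4.56], [0.17, 2.85], [-2.88, 2.88]. Speed limits (rad/s): [2.39, 2.39, 3.14, 3.14, 3.14, 3.14].

## Interface

Orientations are given as a unit quaternion [w, x, y, z].
In Python, from station import monitor, snapshot, get_calibration, workorder gives the robot as it stands. The module is installed in compiled form; this text tells all that it offers.
- The arm moves only by the tool drive_tool, never from a script. Its argument "motion" is a list of rows, each an object of numbers: "x", "y", "z": the shift along the tool's x, y, z in m; "wx", "wy", "wz": the turn, a rotation vector about the tool's x, y, z in rad. In form: [{"x": .., "y": .., "z": .., "wx": .., "wy": .., "wz": ..}, ...]. A call has 1 to 12 rows; each row shifts and turns the commanded pose from where the row before left it, along the tool's axes as they then stand; what a row does not reach is not made up. A row lasts 1/12 s, in which the tool goes at most 41.7 mm and 7.16 degrees, less where a joint would pass 70% of its speed; a pose out of reach is approached as far as the arm can. A call is refused whole if a number of a shift passes 0.0417 or a number of a turn 0.125, either way. A call with a gripper value outside its range is refused whole. "grip" is the closure, from -1 (fully open) to 1 (shut), set as the call begins (left out, the last holds). The fingers move at their own pace and stop on an object; the grip force is fixed at half the most. Time passes only in rows, so rows that do not move let the fingers close. It gives the time, the measured TCP pose, the force, the opening and the grip force at its end, in the units of the state.
- monitor.read_state(): the state, without advancing time (a new reading comes with each control period).
- snapshot(name): name is "scene" or "top" or "wrist"; returns the picture (384x512x3 uint8, red, green, blue); there is no depth.
- get_calibration(name): a dict with "vertical_fov" (degrees; the focal length in pixels is half the picture's height over the tangent of half this angle, whatever the lens; pixels are square), "cx", "cy" (the principal point, pixels), "extrinsics" (4x4, takes a point from camera to world coordinates); the wrist camera has in their place "mount" (4x4, takes a point from camera to tool coordinates, whose origin is the TCP and whose axes are the flange's). Camera axes: x right, y down, z forward; pixel columns grow to the right and rows downward; lengths in m; the calibration is good to about 2 mm. A picture is of the moment at which its call begins: read the wrist's pose just before it. get_calibration takes no time and is no camera call.
- workorder.close_job(): hands the job in; it is judged then, once.
The state is a dict: "time": time; "q": joint angles; "qvel": joint speeds; "effort": joint torques, N m; "position": TCP position; "ee_rot": TCP orientation; "contact_force": force on the tool from outside, world axes, zero at the start; "torque": the same for the moment, N m; "opening": finger opening in m; "gripper_force": force on a finger pad.
Only numpy, scipy, OpenCV 4.12 (cv2) and the standard library are available. Lean on these libraries where they do the work, as an engineer would, in place of code of your own. Each camera call takes 0.05 s, during which the arm holds its last target. There are 200 camera calls.

## Task

Take the white scraper by its green grip and sweep all three pieces of bark along the board into its steel catch trough, without touching the bark with the gripper. Then lay the scraper flat in the green well of the wooden tray and the spatula flat in the blue well, blade at the wide end, setting each down rather than dropping it. Leave everything else on the table where it is.

Things in the scene. Friction and masses are not known exactly. Their poses are not given: they have to be found in the camera images.
- board: Fixed cleaning board 280 x 176 mm, left or right of the middle. Origin: centre of its underside; x points along the sweep, lane to trough. Light wood lane: top 30 mm above the table, x -140 to 60 mm, y -80 to 80 mm. Trough: x 60 to 134 mm, floor at 6 mm, end wall 30 mm high. Steel rails at |y| 80 to 88 mm, full length, stand 8 mm above the lane
- trough (a point): centre of the floor of the board's catch trough
- tray: Fixed dark wood tray 214 x 162 mm, on the other side from the board. Origin: centre of its underside; x along its length. Walls end 18 mm above the table, well floors are 6 mm above it. The walls beside the blue well have finger gaps at x -47 to 5 mm
- scraper_well (a point): centre of the floor of the green well, 142 mm along tray x by 62 mm along tray y
- spatula_well (a point): centre of the floor of the blue well, 194 mm along tray x. Its +x part is 58 mm wide and takes the blade; at x -97 to -47 mm from this point two blocks narrow it to 34 mm for the handle, so the spatula fits only with its blade towards tray +x. Same axes as the tray
- scraper: Loose scraper: white flat block 130 x 50 mm, 14 mm thick, with an upright green grip 80 mm long and 20 mm wide on its middle, top at 48 mm. Origin: centre of its underside; x along the 130 mm length and the grip, z up. Sweeps with a long side leading; fits its well either way round. 0.11 to 0.22 kg
- spatula: Loose flat spatula 180 mm long: blue handle x -90 to +10 mm, 20 mm wide, 26 mm high; steel blade x +10 to +90 mm, 46 mm wide, 6 mm thick. Origin: middle of its length, on the underside; x towards the blade, z up. It starts with z up. 0.08 to 0.17 kg
- blade_tip (a point): middle of the spatula's blade end, 90 mm from its origin
- spatula_grip (a point): place to grip the spatula, on the handle near the centre of mass, 20 mm behind its origin and 20 mm above its underside
- bark0: Dark brown piece of bark on the lane, 34 x 22 mm, 12 mm thick, loose, 15 g; origin on its underside, x along its length
- bark1: Dark brown piece of bark on the lane, 34 x 22 mm, 12 mm thick, loose, 15 g; origin on its underside, x along its length
- bark2: Dark brown piece of bark on the lane, 34 x 22 mm, 12 mm thick, loose, 15 g; origin on its underside, x along its length
- amber_bottle: brown glass bottle, 60 mm across, 150 mm tall, origin at its base; a bystander
- blue_bottle: small blue bottle with a white cap, 38 mm across, 85 mm tall, origin at its base; a bystander
- herb_jar: jar of olive-green herbs, 84 mm across, 130 mm tall, origin at its base; a bystander
- measuring_cup: white measuring cup, 72 mm across, 85 mm tall, origin at its base; a bystander
- bowl: white bowl, 100 mm across, 55 mm tall, origin at its base; a bystander
- brush: brush lying on the table near the far edge, origin on its underside; a bystander

How it is judged:
On the way:
1. all three pieces of bark lie in the catch trough while the scraper is still at the board (x of bark0 in the frame of board between 0.063 and 0.136 m and y of bark0 in the frame of board between -0.082 and 0.082 m and z of each of bark0, bark1, bark2 in the frame of board below 0.027 m and x of bark1 in the frame of board between 0.063 and 0.136 m and y of bark1 in the frame of board between -0.082 and 0.082 m and x of bark2 in the frame of board between 0.063 and 0.136 m and y of bark2 in the frame of board between -0.082 and 0.082 m and horizontal distance between scraper and board below 0.25 m), for 0.1 s.
At the end, for the whole second after the job is handed in: All bark lies in the catch trough; scraper in the green and spatula in the blue well (blade at the wide end), flat within 0.08 rad, undersides within 4 mm of the floor, within 12 mm along and 10 mm across of the well centre, 0.15 rad of the tray's length, at rest (x of bark0 in the frame of board between 0.063 and 0.136 m and y of bark0 in the frame of board between -0.082 and 0.082 m and z of each of bark0, bark1, bark2 in the frame of board below 0.027 m and x of bark1 in the frame of board between 0.063 and 0.136 m and y of bark1 in the frame of board between -0.082 and 0.082 m and x of bark2 in the frame of board between 0.063 and 0.136 m and y of bark2 in the frame of board between -0.082 and 0.082 m and x of scraper in the frame of scraper_well between -0.012 and 0.012 m and y of scraper in the frame of scraper_well between -0.01 and 0.01 m and z of scraper in the frame of scraper_well below 0.004 m and angle between each of scraper, spatula's own z axis and vertical below 0.08 rad and angle between the x axis of each of scraper, spatula and the x axis of tray, either way round below 0.15 rad and linear speed of each of scraper, spatula below 0.02 m/s and x of spatula in the frame of spatula_well between -0.012 and 0.012 m and y of spatula in the frame of spatula_well between -0.01 and 0.01 m and z of spatula in the frame of spatula_well below 0.004 m and x of blade_tip in the frame of tray above 0.075 m); the robot touches nothing.
It fails at once if the fingers touch a piece of bark (over 1 N) (contact force between the fingers and bark0 above 1 N or contact force between the fingers and bark1 above 1 N or contact force between the fingers and bark2 above 1 N).
It fails at once if the scraper is dropped into the tray (from more than about 25 mm) instead of being set down (linear speed of scraper above 0.7 m/s and z of scraper in the frame of tray below 0.04 m and horizontal distance between scraper and tray below 0.14 m).
It fails at once if the spatula is dropped into the tray (from more than about 25 mm) instead of being set down (linear speed of spatula above 0.7 m/s and z of spatula in the frame of tray below 0.04 m and horizontal distance between spatula and tray below 0.14 m).
It fails at once if a bystander is moved by more than 30 mm (distance of any of amber_bottle, blue_bottle, herb_jar, measuring_cup, bowl, brush from where it was at the start of the episode above 0.03 m).
It also fails if it takes over 67 s, if anything falls off the work surface, if the arm or the gripper's body presses on something with over 40 N, if the wrist force passes 120 N, or if a joint passes its speed limit or range.

## Working session

There is one attempt and no reset: what is moved stays moved. The work goes in short steps, Python scripts to look and compute and a tool call to move; the robot and the scene stay as the last step left them, time stands still between calls to the robot, and variables do not carry over. Pictures are saved under pics/ and viewed, at most 10 in all, crops included, and the job is handed in when it is done.

Besides the shell and the picture viewer there is one more tool, called as name([rows], argument=value, ...), one row to a line, values as JSON. drive_tool: Moves the arm, as the interface text tells. Its arguments: {"type":"object","properties":{"motion":{"type":"array"},"grip":{"type":"number"}},"required":["motion"]}

```bash
mkdir -p pics; python3 - <<'E'
from station import monitor, snapshot, get_calibration
import cv2,numpy as np
np.set_printoptions(precision=4,suppress=True)
for n in("scene","top"):
    im=snapshot(n);cv2.imwrite(f"pics/{n}0.png",im[:,:,::-1]);c=get_calibration(n);print(n,c)
print(get_calibration("wrist"))
s=monitor.read_state();print(s)
E
```

```text
scene {'vertical_fov': 53.65255465148711, 'cx': 252.6421802605682, 'cy': 197.67466203438997, 'extrinsics': array([[ 0.0297,  0.5547, -0.8315,  1.8098],
       [ 0.9994, -0.029 ,  0.0163, -0.0172],
       [-0.015 , -0.8315, -0.5553,  0.8735],
       [ 0.    ,  0.    ,  0.    ,  1.    ]])}
top {'vertical_fov': 45.67564795981131, 'cx': 264.32105569406997, 'cy': 196.66633218228327, 'extrinsics': array([[ 0.0056, -0.9903,  0.1389,  0.3668],
       [-0.9998, -0.0081, -0.0169,  0.025 ],
       [ 0.0179, -0.1388, -0.9902,  1.5513],
       [ 0.    ,  0.    ,  0.    ,  1.    ]])}
{'vertical_fov': 65.25212886059958, 'cx': 257.3473659356291, 'cy': 190.66102421178107, 'mount': array([[-0.    , -0.9545, -0.2982,  0.0758],
       [ 1.    , -0.0004,  0.0011, -0.001 ],
       [-0.0012, -0.2982,  0.9545, -0.1429],
       [ 0.    ,  0.    ,  0.    ,  1.    ]])}
{'time': 0.1, 'q': array([-1.3703,  0.3811,  1.2981,  0.    ,  1.4636, -0.2153]), 'qvel': array([ 0.0002, -0.0012, -0.002 , -0.0012,  0.0007,  0.0005]), 'effort': array([  0.004 , -44.9221, -23.1655,  -0.0002,   0.0037,  -0.    ]), 'position': array([ 0.2221, -0.5029,  0.2308]), 'ee_rot': array([-0.0006,  0.9785,  0.2064,  0.    ]), 'contact_force': array([ 0.5691, -0.1234,  1.4864]), 'torque': array([ 0.0038,  0.009 , -0.0072]), 'gripper_force': 0.0, 'opening': 0.08522465768119064}
```

View pics/top0.png

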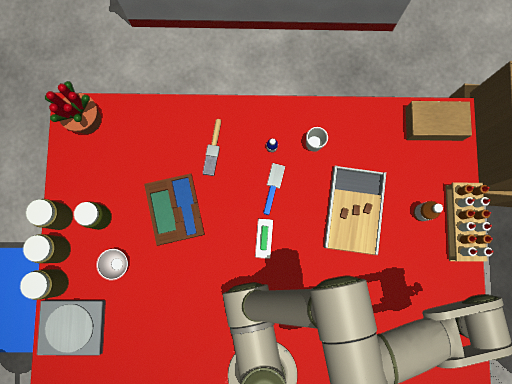

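View pics/scene0.png

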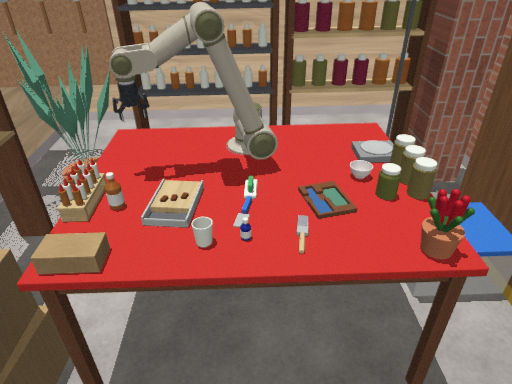

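The top view shows the board at (355,210) with its trough facing away from the robot. The scraper is at (264,238) and the spatula at (272,190), blade away. The tray is at (175,210). Next I measure them with colour masks.

```bash
cat > h.py <<'E'
import cv2,numpy as np
from scipy.spatial.transform import Rotation as R
from station import monitor,snapshot,get_calibration
np.set_printoptions(precision=4,suppress=True)
def cam(n):
    c=get_calibration(n)
    if n=="wrist":
        s=monitor.read_state();q=s["ee_rot"];T=np.eye(4);T[:3,:3]=R.from_quat([q[1],q[2],q[3],q[0]]).as_matrix();T[:3,3]=s["position"]
        E=T@c["mount"]
    else:E=c["extrinsics"]
    f=192/np.tan(np.radians(c["vertical_fov"]/2))
    return f,c["cx"],c["cy"],E
def ray(C,p,z):
    f,cx,cy,E=C;p=np.atleast_2d(p).astype(float)
    d=np.c_[(p[:,0]-cx)/f,(p[:,1]-cy)/f,np.ones(len(p))]@E[:3,:3].T
    return (E[:3,3]+d*((z-E[2,3])/d[:,2])[:,None])[:,:2]
def proj(C,P):
    f,cx,cy,E=C;q=(np.atleast_2d(P)-E[:3,3])@E[:3,:3]
    return np.c_[f*q[:,0]/q[:,2]+cx,f*q[:,1]/q[:,2]+cy]
def blobs(mask,mina,box=None):
    m=mask.astype(np.uint8)
    if box: k=np.zeros_like(m);k[box[1]:box[3],box[0]:box[2]]=1;m=m*k
    cs,_=cv2.findContours(m,cv2.RETR_EXTERNAL,cv2.CHAIN_APPROX_NONE)
    return [c for c in sorted(cs,key=cv2.contourArea,reverse=True) if cv2.contourArea(c)>=mina]
def rect(C,c,z):
    "world min-area rectangle: centre, long/short side, angle of long axis (deg)"
    w=ray(C,c[:,0,:],z)*1000
    (x,y),(a,b),t=cv2.minAreaRect(w.astype(np.float32))
    if a<b:a,b,t=b,a,t+90
    return np.round([x,y,a,b,(t+90)%180-90],1)
E
python3 - <<'E'
from h import *
im=cv2.imread("pics/top0.png");hsv=cv2.cvtColor(im,cv2.COLOR_BGR2HSV);H,S,V=[hsv[:,:,i].astype(int) for i in range(3)]
C=cam("top")
red=((H<6)|(H>174))&(S>200)&(V>60)
def show(n,m,z,mina,box):
    for c in blobs(m,mina,box): print(n,rect(C,c,z),cv2.boundingRect(c))
show("tray",~red,.018,500,(140,165,212,250))
show("green",(H>45)&(H<95)&(S>60),.006,100,(140,165,212,250))
show("bluew",(H>98)&(H<125)&(S>80),.006,100,(140,165,212,250))
show("board",~red,.034,500,(318,155,395,262))
show("bark",(V<110)&(S>60)&~red,.042,15,(334,195,378,225))
show("scr",~red,.014,200,(245,215,280,262))
show("grip",(H>45)&(H<85)&(S>80)&(V>50),.048,20,(245,215,280,262))
show("hand",(H>98)&(H<125)&(S>80),.026,20,(255,160,290,217))
show("spat",~red,.005,20,(255,160,290,217))
for nm,b in(("blue_b",(260,132,284,156)),("cup",(300,122,335,156)),("brush",(195,115,228,180)),("amber",(410,195,447,225))):
    show(nm,~red,.0,20,b)
E
```

```text
tray [538.7 304.1 216.1 163.8  13.5] (144, 174, 61, 72)
green [530.9 342.5 141.4  62.6  13.4] (150, 190, 26, 44)
bluew [549.4 267.2 193.   56.5  13. ] (172, 178, 24, 57)
board [ 539.2 -305.4  283.8  184.6   -7.5] (324, 165, 63, 91)
scr [441.4   0.7 133.4  53.3  -4.2] (255, 218, 18, 41)
grip [442.2   0.1  76.8  18.9  -4.1] (261, 226, 7, 24)
hand [570.7 -18.1 100.   18.1 -13.6] (264, 185, 12, 30)
spat [611.3 -27.4 180.5  49.2 -13.8] (263, 163, 23, 52)
blue_b [766.2 -25.9  48.1  44.1  26.4] (265, 138, 14, 15)
cup [ 792.8 -179.    91.5   77.5  -45.9] (305, 126, 24, 26)
brush [759.2 178.6 203.9  45.1  -9.9] (202, 119, 19, 57)
amber [ 541.1 -566.   106.8   65.8  -71.4] (413, 201, 31, 21)
```

```bash
cat >> h.py <<'E'
def plan(x,y,z,yaw):
    "shift in present tool axes, then turn wz, to reach a tool-down pose; yaw = world heading of tool x, deg"
    s=monitor.read_state();q=s["ee_rot"];M=R.from_quat([q[1],q[2],q[3],q[0]])
    d=M.inv().apply(np.array([x,y,z])-s["position"])
    m=M.as_matrix();now=np.degrees(np.arctan2(m[1,0],m[0,0]));t=(yaw-now+180)%360-180
    tl=M.inv().apply([0,0,-1.]) # residual tilt
    print("t",s["time"],"pos",s["position"],"yaw",now,"| shift",d,"wz",-np.radians(t),"tilt",np.cross([0,0,1],tl),"F",s["contact_force"],"open",s["opening"],"gf",s["gripper_force"])
E
python3 - <<'E'
from h import *
im=cv2.imread("pics/top0.png");C=cam("top")
g=im[195:230,330:382].sum(2)
m=np.zeros(im.shape[:2],bool);m[195:230,330:382]=g<270
a=np.radians(-7.5);Rb=np.array([[np.cos(a),np.sin(a)],[-np.sin(a),np.cos(a)]])
for c in blobs(m,10):
    r=rect(C,c,.040);print("bark",r,"in board",Rb@(r[:2]-[539.2,-305.4]),cv2.boundingRect(c))
plan(.4415,.0005,.25,-4.2)
# blue well widths near its ends
hsv=cv2.cvtColor(im,cv2.COLOR_BGR2HSV);mb=(hsv[:,:,0]>98)&(hsv[:,:,0]<125)&(hsv[:,:,1]>80)
for r in(182,190,200,215,222,230):print(r,mb[r,165:205].sum())
E
```

```text
bark [ 537.5 -305.4   32.7   22.    -8.4] in board [-1.6855 -0.2219] (352, 205, 8, 10)
bark [ 542.9 -344.4   33.7   22.1  -19.7] in board [  8.7589 -38.1834] (363, 203, 9, 11)
bark [ 526.2 -264.8   33.    22.1  -19.4] in board [-18.1881  38.5558] (340, 208, 8, 11)
t 0.1 pos [ 0.2221 -0.5029  0.2308] yaw 23.82468914386588 | shift [ 0.404  -0.3719 -0.0186] wz 0.4891230974083705 tilt [-0.0012 -0.0003  0.    ] F [ 0.5691 -0.1234  1.4864] open 0.08522465768119064 gf 0.0
182 17
190 17
200 17
215 10
222 10
230 10
```

drive_tool([
  {"x": 0.0289, "y": -0.0266, "z": -0.0013},
  {"x": 0.0289, "y": -0.0266, "z": -0.0013},
  {"x": 0.0289, "y": -0.0266, "z": -0.0013},
  {"x": 0.0289, "y": -0.0266, "z": -0.0013},
  {"x": 0.0289, "y": -0.0266, "z": -0.0013},
  {"x": 0.0289, "y": -0.0266, "z": -0.0013},
  {"x": 0.0289, "y": -0.0266, "z": -0.0013},
  {"x": 0.0289, "y": -0.0266, "z": -0.0013},
  {"x": 0.0289, "y": -0.0266, "z": -0.0013},
  {"x": 0.0289, "y": -0.0266, "z": -0.0013},
  {"x": 0.0289, "y": -0.0266, "z": -0.0013},
  {"x": 0.0289, "y": -0.0266, "z": -0.0013},
], grip=-1)

```text
schema error: expected keys x, y, z, wx, wy, wz
```

drive_tool([
  {"x": 0.0289, "y": -0.0266, "z": -0.0013},
  {"x": 0.0289, "y": -0.0266, "z": -0.0013},
  {"wz": 0.122},
  {"wz": 0.122},
  {"wz": 0.122},
  {"wz": 0.122},
  {},
  {},
  {},
])

```text
schema error: expected keys x, y, z, wx, wy, wz
```

```bash
python3 - <<'E'
from h import *
C=cam("wrist");im=snapshot("wrist")[:,:,::-1].copy();cv2.imwrite("pics/w1.png",im)
hsv=cv2.cvtColor(im,cv2.COLOR_BGR2HSV);H,S,V=[hsv[:,:,i].astype(int) for i in range(3)]
red=((H<6)|(H>174))&(S>200)&(V>60)
for c in blobs((H>45)&(H<85)&(S>80)&(V>50),300): print("grip",rect(C,c,.048),cv2.boundingRect(c))
for c in blobs((V>90)&(S<90),600): print("white",rect(C,c,.014),cv2.boundingRect(c))
plan(.4415,.0005,.1,-4.2)
E
```

```text
white [ 255.3 -818.5  247.5  160.5   -0. ] (395, 124, 117, 186)
white [ 410.7 -702.2   64.7   52.2   38. ] (463, 48, 49, 58)
t 0.15 pos [ 0.2221 -0.5029  0.2309] yaw 23.823581947733153 | shift [ 0.404  -0.3718  0.1314] wz 0.48910377319038917 tilt [-0.0011 -0.0002  0.    ] F [0.7418 0.6656 0.096 ] open 0.08542909481035912 gf 0.0
```

View pics/w1.png

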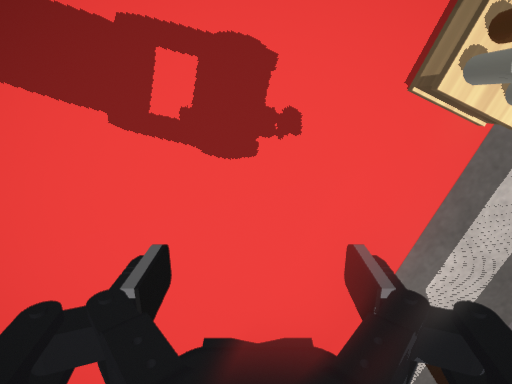

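The move was refused because each row needs all six keys, so the arm has not moved. The wrist picture shows only bare table, with the rack at upper right. I'll resend with full rows.

drive_tool([
  {"x": 0.0289, "y": -0.0266, "z": -0.0013, "wx": 0, "wy": 0, "wz": 0},
  {"x": 0.0289, "y": -0.0266, "z": -0.0013, "wx": 0, "wy": 0, "wz": 0},
  {"x": 0.0289, "y": -0.0266, "z": -0.0013, "wx": 0, "wy": 0, "wz": 0},
  {"x": 0.0289, "y": -0.0266, "z": -0.0013, "wx": 0, "wy": 0, "wz": 0},
  {"x": 0.0289, "y": -0.0266, "z": -0.0013, "wx": 0, "wy": 0, "wz": 0},
  {"x": 0.0289, "y": -0.0266, "z": -0.0013, "wx": 0, "wy": 0, "wz": 0},
  {"x": 0.0289, "y": -0.0266, "z": -0.0013, "wx": 0, "wy": 0, "wz": 0},
  {"x": 0.0289, "y": -0.0266, "z": -0.0013, "wx": 0, "wy": 0, "wz": 0},
  {"x": 0.0289, "y": -0.0266, "z": -0.0013, "wx": 0, "wy": 0, "wz": 0},
  {"x": 0.0289, "y": -0.0266, "z": -0.0013, "wx": 0, "wy": 0, "wz": 0},
  {"x": 0.0289, "y": -0.0266, "z": -0.0013, "wx": 0, "wy": 0, "wz": 0},
  {"x": 0.0289, "y": -0.0266, "z": -0.0013, "wx": 0, "wy": 0, "wz": 0},
], grip=-1)

```text
time: 1.15
position: [0.4107, -0.0691, 0.247]
ee_rot: [0.0, 0.978, 0.206, 0.0]
contact_force: [0.6, -1.5, 0.3]
opening: 0.0855
gripper_force: 0.0
```

drive_tool([
  {"x": 0.0289, "y": -0.0266, "z": -0.0013, "wx": 0, "wy": 0, "wz": 0},
  {"x": 0.0289, "y": -0.0266, "z": -0.0013, "wx": 0, "wy": 0, "wz": 0},
  {"x": 0, "y": 0, "z": 0, "wx": 0, "wy": 0, "wz": 0.122},
  {"x": 0, "y": 0, "z": 0, "wx": 0, "wy": 0, "wz": 0.122},
  {"x": 0, "y": 0, "z": 0, "wx": 0, "wy": 0, "wz": 0.122},
  {"x": 0, "y": 0, "z": 0, "wx": 0, "wy": 0, "wz": 0.122},
  {"x": 0, "y": 0, "z": 0, "wx": 0, "wy": 0, "wz": 0},
  {"x": 0, "y": 0, "z": 0, "wx": 0, "wy": 0, "wz": 0},
  {"x": 0, "y": 0, "z": 0, "wx": 0, "wy": 0, "wz": 0},
])

```text
time: 1.9
position: [0.4418, 0.0009, 0.2495]
ee_rot: [-0.0, 0.999, -0.034, -0.0]
contact_force: [1.1, -0.1, -0.0]
opening: 0.0854
gripper_force: 0.0
```

```bash
python3 - <<'E'
from h import *
C=cam("wrist");im=snapshot("wrist")[:,:,::-1].copy();cv2.imwrite("pics/w2.png",im)
hsv=cv2.cvtColor(im,cv2.COLOR_BGR2HSV);H,S,V=[hsv[:,:,i].astype(int) for i in range(3)]
for c in blobs((H>45)&(H<85)&(S>80)&(V>50),300): print("grip",rect(C,c,.048),cv2.boundingRect(c))
for c in blobs((V>90)&(S<90),600): print("white",rect(C,c,.014),cv2.boundingRect(c))
plan(.4415,.0005,.1,-4.2)
E
```

```text
grip [443.2  -1.8  80.9  18.4  -4.2] (252, 128, 17, 69)
grip [495.9 277.   74.9  25.8 -18.3] (0, 98, 24, 66)
white [442.   -1.8 129.4  49.9  -4.1] (240, 106, 41, 101)
white [ 504.1 -233.   200.1   41.2   -9.9] (414, 0, 63, 176)
t 1.95 pos [0.4418 0.0009 0.2495] yaw -3.981603295340749 | shift [-0.0003  0.0004  0.1495] wz 0.0038117415718096517 tilt [-0.      0.0001  0.    ] F [-0.8469 -0.6713  0.4436] open 0.08548893376097458 gf 0.0
```

View pics/w2.png

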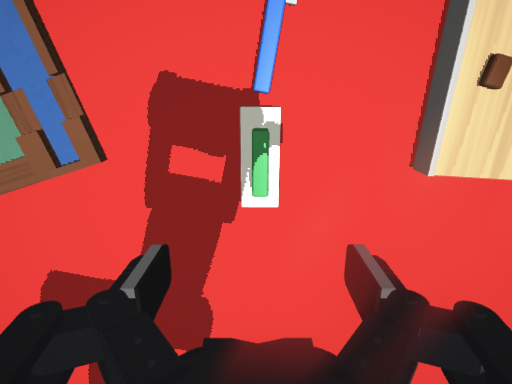

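The wrist view agrees with the top one: grip at (260,162), scraper at (442,-1) mm, heading -4.1°. Now descend and grip.

drive_tool([
  {"x": 0, "y": 0.0015, "z": 0.04, "wx": 0, "wy": 0, "wz": 0.002},
  {"x": 0, "y": 0, "z": 0.04, "wx": 0, "wy": 0, "wz": 0},
  {"x": 0, "y": 0, "z": 0.04, "wx": 0, "wy": 0, "wz": 0},
  {"x": 0, "y": 0, "z": 0.04, "wx": 0, "wy": 0, "wz": 0},
  {"x": 0, "y": 0, "z": 0.03, "wx": 0, "wy": 0, "wz": 0},
  {"x": 0, "y": 0, "z": 0.02, "wx": 0, "wy": 0, "wz": 0},
  {"x": 0, "y": 0, "z": 0.012, "wx": 0, "wy": 0, "wz": 0},
  {"x": 0, "y": 0, "z": 0.006, "wx": 0, "wy": 0, "wz": 0},
  {"x": 0, "y": 0, "z": 0, "wx": 0, "wy": 0, "wz": 0},
  {"x": 0, "y": 0, "z": 0, "wx": 0, "wy": 0, "wz": 0},
])

```text
time: 2.78
position: [0.4421, -0.0006, 0.0219]
ee_rot: [0.0, 0.999, -0.037, 0.0]
contact_force: [1.1, 0.0, -0.1]
opening: 0.0855
gripper_force: 0.0
```

drive_tool([
  {"x": 0, "y": 0, "z": 0, "wx": 0, "wy": 0, "wz": 0},
  {"x": 0, "y": 0, "z": 0, "wx": 0, "wy": 0, "wz": 0},
  {"x": 0, "y": 0, "z": 0, "wx": 0, "wy": 0, "wz": 0},
  {"x": 0, "y": 0, "z": 0, "wx": 0, "wy": 0, "wz": 0},
  {"x": 0, "y": 0, "z": 0, "wx": 0, "wy": 0, "wz": 0},
  {"x": 0, "y": 0, "z": 0, "wx": 0, "wy": 0, "wz": 0},
  {"x": 0, "y": 0, "z": 0, "wx": 0, "wy": 0, "wz": 0},
  {"x": 0, "y": 0, "z": 0, "wx": 0, "wy": 0, "wz": 0},
  {"x": 0, "y": 0, "z": 0, "wx": 0, "wy": 0, "wz": 0},
  {"x": 0, "y": 0, "z": 0, "wx": 0, "wy": 0, "wz": 0},
], grip=1)

```text
time: 3.62
position: [0.442, -0.0006, 0.022]
ee_rot: [0.0, 0.999, -0.037, 0.0]
contact_force: [-1.4, -0.9, 3.9]
opening: 0.019
gripper_force: 59.5
```

drive_tool([
  {"x": 0, "y": 0, "z": -0.015, "wx": 0, "wy": 0, "wz": 0},
  {"x": 0, "y": 0, "z": -0.035, "wx": 0, "wy": 0, "wz": 0},
  {"x": 0, "y": 0, "z": -0.04, "wx": 0, "wy": 0, "wz": 0},
  {"x": 0, "y": 0, "z": -0.03, "wx": 0, "wy": 0, "wz": 0},
  {"x": 0.0024, "y": 0.0364, "z": 0, "wx": 0, "wy": 0, "wz": 0},
  {"x": 0.0024, "y": 0.0364, "z": 0, "wx": 0, "wy": 0, "wz": 0},
  {"x": 0.0024, "y": 0.0364, "z": 0, "wx": 0, "wy": 0, "wz": 0},
  {"x": 0.0024, "y": 0.0364, "z": 0, "wx": 0, "wy": 0, "wz": 0},
  {"x": 0.0024, "y": 0.0364, "z": 0, "wx": 0, "wy": 0, "wz": 0},
  {"x": 0.0024, "y": 0.0364, "z": 0, "wx": 0, "wy": 0, "wz": 0},
  {"x": 0.0024, "y": 0.0364, "z": 0, "wx": 0, "wy": 0, "wz": 0},
  {"x": 0.0024, "y": 0.0364, "z": 0, "wx": 0, "wy": 0, "wz": 0},
])

```text
time: 4.62
position: [0.4387, -0.294, 0.1413]
ee_rot: [-0.0, 0.999, -0.037, -0.0]
contact_force: [1.2, -0.3, -2.2]
opening: 0.0189
gripper_force: 59.1
```

drive_tool([
  {"x": 0, "y": 0, "z": 0, "wx": 0, "wy": 0, "wz": -0.116},
  {"x": 0, "y": 0, "z": 0, "wx": 0, "wy": 0, "wz": -0.116},
  {"x": 0, "y": 0, "z": 0, "wx": 0, "wy": 0, "wz": -0.116},
  {"x": 0, "y": 0, "z": 0, "wx": 0, "wy": 0, "wz": -0.116},
  {"x": 0, "y": 0, "z": 0, "wx": 0, "wy": 0, "wz": -0.116},
  {"x": 0, "y": 0, "z": 0, "wx": 0, "wy": 0, "wz": -0.116},
  {"x": 0, "y": 0, "z": 0, "wx": 0, "wy": 0, "wz": -0.116},
  {"x": 0, "y": 0, "z": 0, "wx": 0, "wy": 0, "wz": -0.116},
  {"x": 0, "y": 0, "z": 0, "wx": 0, "wy": 0, "wz": -0.116},
  {"x": 0, "y": 0, "z": 0, "wx": 0, "wy": 0, "wz": -0.116},
  {"x": 0, "y": 0, "z": 0, "wx": 0, "wy": 0, "wz": -0.116},
  {"x": 0, "y": 0, "z": 0, "wx": 0, "wy": 0, "wz": -0.116},
])

```text
time: 5.62
position: [0.4391, -0.2921, 0.1412]
ee_rot: [-0.0, 0.789, 0.615, -0.0]
contact_force: [-0.4, -0.3, -1.1]
opening: 0.0191
gripper_force: 59.2
```

drive_tool([
  {"x": 0, "y": 0, "z": 0, "wx": 0, "wy": 0, "wz": -0.116},
  {"x": 0, "y": 0, "z": 0, "wx": 0, "wy": 0, "wz": 0},
  {"x": 0, "y": 0, "z": 0, "wx": 0, "wy": 0, "wz": 0},
  {"x": 0, "y": 0, "z": 0, "wx": 0, "wy": 0, "wz": 0},
])

```text
time: 5.95
position: [0.4392, -0.2922, 0.1414]
ee_rot: [-0.0, 0.755, 0.656, -0.0]
contact_force: [0.4, 0.3, -2.0]
opening: 0.0188
gripper_force: 59.2
```

```bash
python3 - <<'E'
from h import *
plan(.4401,-.2923,.0535,82.5)
C=cam("wrist");im=snapshot("wrist")[:,:,::-1].copy();cv2.imwrite("pics/w3.png",im)
im=snapshot("top")[:,:,::-1].copy();cv2.imwrite("pics/t3.png",cv2.resize(im[150:270,300:420],(720,720),interpolation=cv2.INTER_NEAREST)[:600])
E
```

```text
t 5.95 pos [ 0.4392 -0.2922  0.1414] yaw 81.95912793220353 | shift [0.0001 0.0009 0.0879] wz -0.009439998415118408 tilt [-0.0003 -0.0002  0.    ] F [ 0.387   0.2999 -2.0303] open 0.01876357610146461 gf 59.24090087413788
```

View pics/w3.png

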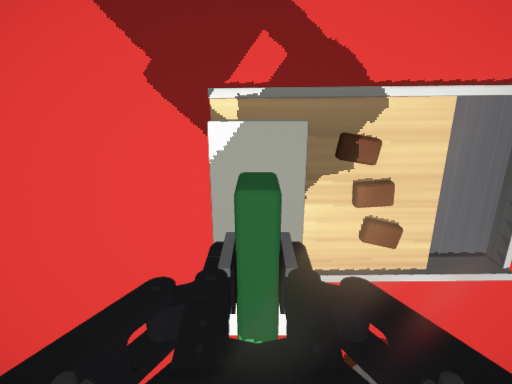

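The wrist view shows the scraper square to the lane, between rails at rows 92 and 278. All three pieces lie ahead of it and the trough is at the right. Lower and sweep.

drive_tool([
  {"x": 0, "y": 0, "z": 0.03, "wx": 0, "wy": 0, "wz": -0.009},
  {"x": 0, "y": 0, "z": 0.025, "wx": 0, "wy": 0, "wz": 0},
  {"x": 0, "y": 0, "z": 0.015, "wx": 0, "wy": 0, "wz": 0},
  {"x": 0, "y": 0, "z": 0.01, "wx": 0, "wy": 0, "wz": 0},
  {"x": 0, "y": 0, "z": 0.007, "wx": 0, "wy": 0, "wz": 0},
  {"x": 0, "y": 0, "z": 0, "wx": 0, "wy": 0, "wz": 0},
  {"x": 0, "y": 0, "z": 0, "wx": 0, "wy": 0, "wz": 0},
])

```text
time: 6.63
position: [0.4396, -0.2926, 0.055]
ee_rot: [0.0, 0.751, 0.66, 0.0]
contact_force: [0.3, 0.1, -1.7]
opening: 0.0187
gripper_force: 59.3
```

```bash
python3 - <<'E'
from h import *
plan(.539+.06*.9914,-.3054-.06*.1305,.0535,82.5)
E
```

```text
t 6.6333 pos [ 0.4396 -0.2926  0.055 ] yaw 82.64460982458263 | shift [-0.0001  0.1602  0.0016] wz 0.002523917569698339 tilt [ 0.0006  0.0005 -0.    ] F [ 0.2827  0.1446 -1.7128] open 0.018704621418778877 gf 59.34954106807709
```

drive_tool([
  {"x": 0, "y": 0.004, "z": 0.0013, "wx": 0, "wy": 0, "wz": 0.002},
  {"x": 0, "y": 0.009, "z": 0, "wx": 0, "wy": 0, "wz": 0},
  {"x": 0, "y": 0.009, "z": 0, "wx": 0, "wy": 0, "wz": 0},
  {"x": 0, "y": 0.009, "z": 0, "wx": 0, "wy": 0, "wz": 0},
  {"x": 0, "y": 0.009, "z": 0, "wx": 0, "wy": 0, "wz": 0},
  {"x": 0, "y": 0.009, "z": 0, "wx": 0, "wy": 0, "wz": 0},
  {"x": 0, "y": 0.009, "z": 0, "wx": 0, "wy": 0, "wz": 0},
  {"x": 0, "y": 0.009, "z": 0, "wx": 0, "wy": 0, "wz": 0},
  {"x": 0, "y": 0.009, "z": 0, "wx": 0, "wy": 0, "wz": 0},
  {"x": 0, "y": 0.009, "z": 0, "wx": 0, "wy": 0, "wz": 0},
  {"x": 0, "y": 0.009, "z": 0, "wx": 0, "wy": 0, "wz": 0},
  {"x": 0, "y": 0.009, "z": 0, "wx": 0, "wy": 0, "wz": 0},
])

```text
time: 7.63
position: [0.5423, -0.3057, 0.0531]
ee_rot: [-0.0, 0.752, 0.66, -0.0]
contact_force: [-1.2, -0.0, -1.3]
opening: 0.0193
gripper_force: 59.3
```

drive_tool([
  {"x": 0, "y": 0.006, "z": 0, "wx": 0, "wy": 0, "wz": 0},
  {"x": 0, "y": 0.006, "z": 0, "wx": 0, "wy": 0, "wz": 0},
  {"x": 0, "y": 0.006, "z": 0, "wx": 0, "wy": 0, "wz": 0},
  {"x": 0, "y": 0.006, "z": 0, "wx": 0, "wy": 0, "wz": 0},
  {"x": 0, "y": 0.006, "z": 0, "wx": 0, "wy": 0, "wz": 0},
  {"x": 0, "y": 0.006, "z": 0, "wx": 0, "wy": 0, "wz": 0},
  {"x": 0, "y": 0.006, "z": 0, "wx": 0, "wy": 0, "wz": 0},
  {"x": 0, "y": 0.006, "z": 0, "wx": 0, "wy": 0, "wz": 0},
  {"x": 0, "y": 0.004, "z": 0, "wx": 0, "wy": 0, "wz": 0},
  {"x": 0, "y": 0, "z": 0, "wx": 0, "wy": 0, "wz": 0},
  {"x": 0, "y": 0, "z": 0, "wx": 0, "wy": 0, "wz": 0},
  {"x": 0, "y": 0, "z": 0, "wx": 0, "wy": 0, "wz": 0},
])

```text
time: 8.63
position: [0.5928, -0.3123, 0.0531]
ee_rot: [-0.0, 0.752, 0.66, -0.0]
contact_force: [0.5, -0.4, -1.5]
opening: 0.0191
gripper_force: 59.3
```

drive_tool([
  {"x": 0, "y": -0.02, "z": 0, "wx": 0, "wy": 0, "wz": 0},
  {"x": 0, "y": -0.03, "z": -0.005, "wx": 0, "wy": 0, "wz": 0},
  {"x": 0, "y": -0.03, "z": -0.02, "wx": 0, "wy": 0, "wz": 0},
  {"x": 0, "y": -0.03, "z": -0.03, "wx": 0, "wy": 0, "wz": 0},
  {"x": 0, "y": 0, "z": -0.03, "wx": 0, "wy": 0, "wz": 0},
  {"x": 0, "y": 0, "z": 0, "wx": 0, "wy": 0, "wz": 0},
  {"x": 0, "y": 0, "z": 0, "wx": 0, "wy": 0, "wz": 0},
])

```text
time: 9.22
position: [0.4847, -0.2988, 0.1394]
ee_rot: [0.002, 0.752, 0.659, 0.0]
contact_force: [-0.3, 0.1, -1.4]
opening: 0.019
gripper_force: 59.6
```

```bash
python3 - <<'E'
from h import *
plan(.539-.05,-.30,.16,82.5)
C=cam("wrist");im=snapshot("wrist")[:,:,::-1].copy();cv2.imwrite("pics/w4.png",im)
E
```

```text
t 9.2167 pos [ 0.4847 -0.2988  0.1394] yaw 82.51981852210346 | shift [-0.0007  0.0045 -0.0206] wz 0.00034589846358470976 tilt [ 0.0033  0.0023 -0.    ] F [-0.3469  0.0803 -1.3697] open 0.019039843875165517 gf 59.57736432552338
```

View pics/w4.png

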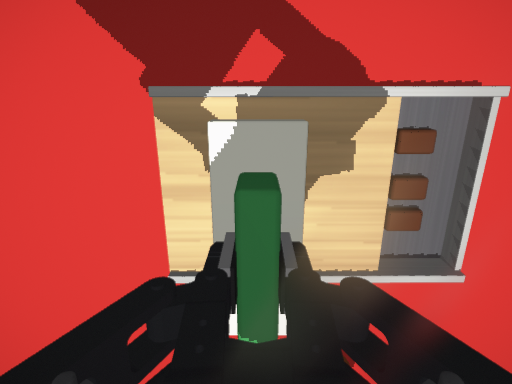

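All three pieces lie in the trough, at (416,141), (408,187) and (403,218). I'll check that numerically and carry the scraper to the tray.

```bash
python3 - <<'E'
from h import *
C=cam("wrist");a=np.radians(-7.5);Rb=np.array([[np.cos(a),np.sin(a)],[-np.sin(a),np.cos(a)]])
w=ray(C,[[416,141],[408,187],[403,218]],.016)*1000
print((w-[539.2,-305.4])@Rb.T)
E
```

```text
[[ 83.669   39.5522]
 [ 83.0193  -2.7015]
 [ 82.9182 -33.5402]]
```

drive_tool([
  {"x": 0, "y": 0, "z": -0.03, "wx": 0, "wy": 0, "wz": 0},
  {"x": 0, "y": 0, "z": -0.03, "wx": 0, "wy": 0, "wz": 0},
  {"x": 0.0378, "y": -0.0022, "z": 0, "wx": 0, "wy": 0, "wz": 0},
  {"x": 0.0378, "y": -0.0022, "z": 0, "wx": 0, "wy": 0, "wz": 0},
  {"x": 0.0378, "y": -0.0022, "z": 0, "wx": 0, "wy": 0, "wz": 0},
  {"x": 0.0378, "y": -0.0022, "z": 0, "wx": 0, "wy": 0, "wz": 0},
  {"x": 0.0378, "y": -0.0022, "z": 0, "wx": 0, "wy": 0, "wz": 0},
  {"x": 0.0378, "y": -0.0022, "z": 0, "wx": 0, "wy": 0, "wz": 0},
  {"x": 0.0378, "y": -0.0022, "z": 0, "wx": 0, "wy": 0, "wz": 0},
  {"x": 0.0378, "y": -0.0022, "z": 0, "wx": 0, "wy": 0, "wz": 0},
  {"x": 0.0378, "y": -0.0022, "z": 0, "wx": 0, "wy": 0, "wz": 0},
  {"x": 0.0378, "y": -0.0022, "z": 0, "wx": 0, "wy": 0, "wz": 0},
])

```text
time: 10.27
position: [0.5112, 0.0815, 0.1961]
ee_rot: [-0.001, 0.751, 0.66, -0.001]
contact_force: [0.7, -0.4, -1.2]
opening: 0.0195
gripper_force: 59.6
```

drive_tool([
  {"x": 0.0378, "y": -0.0022, "z": 0, "wx": 0, "wy": 0, "wz": 0},
  {"x": 0.0378, "y": -0.0022, "z": 0, "wx": 0, "wy": 0, "wz": 0},
  {"x": 0.0378, "y": -0.0022, "z": 0, "wx": 0, "wy": 0, "wz": 0},
  {"x": 0.0378, "y": -0.0022, "z": 0, "wx": 0, "wy": 0, "wz": 0},
  {"x": 0.0378, "y": -0.0022, "z": 0, "wx": 0, "wy": 0, "wz": 0},
  {"x": 0.0378, "y": -0.0022, "z": 0, "wx": 0, "wy": 0, "wz": 0},
  {"x": 0.0378, "y": -0.0022, "z": 0, "wx": 0, "wy": 0, "wz": 0},
])

```text
time: 10.85
position: [0.5301, 0.346, 0.1956]
ee_rot: [-0.001, 0.751, 0.66, -0.001]
contact_force: [0.5, -0.1, -1.6]
opening: 0.0191
gripper_force: 59.6
```

drive_tool([
  {"x": 0, "y": 0, "z": 0, "wx": 0, "wy": 0, "wz": 0.11},
  {"x": 0, "y": 0, "z": 0, "wx": 0, "wy": 0, "wz": 0.11},
  {"x": 0, "y": 0, "z": 0, "wx": 0, "wy": 0, "wz": 0.11},
  {"x": 0, "y": 0, "z": 0, "wx": 0, "wy": 0, "wz": 0.11},
  {"x": 0, "y": 0, "z": 0, "wx": 0, "wy": 0, "wz": 0.11},
  {"x": 0, "y": 0, "z": 0, "wx": 0, "wy": 0, "wz": 0.11},
  {"x": 0, "y": 0, "z": 0, "wx": 0, "wy": 0, "wz": 0.11},
  {"x": 0, "y": 0, "z": 0, "wx": 0, "wy": 0, "wz": 0.11},
  {"x": 0, "y": 0, "z": 0, "wx": 0, "wy": 0, "wz": 0.11},
  {"x": 0, "y": 0, "z": 0, "wx": 0, "wy": 0, "wz": 0.11},
  {"x": 0, "y": 0, "z": 0, "wx": 0, "wy": 0, "wz": 0.106},
  {"x": 0, "y": 0, "z": 0, "wx": 0, "wy": 0, "wz": 0},
])

```text
time: 11.85
position: [0.5304, 0.3439, 0.1956]
ee_rot: [0.0, 0.993, 0.115, -0.002]
contact_force: [0.6, -0.1, -1.7]
opening: 0.019
gripper_force: 59.5
```

```bash
python3 - <<'E'
from h import *
plan(.531,.3425,.0295,13.4)
C=cam("wrist");im=snapshot("wrist")[:,:,::-1].copy();cv2.imwrite("pics/w5.png",im)
E
```

```text
t 11.85 pos [0.5304 0.3439 0.1956] yaw 13.263093764645799 | shift [0.0008 0.0015 0.1661] wz -0.0023894645734408673 tilt [ 0.0004  0.0031 -0.    ] F [ 0.5732 -0.0838 -1.6824] open 0.019043870570624948 gf 59.493282437324524
```

View pics/w5.png

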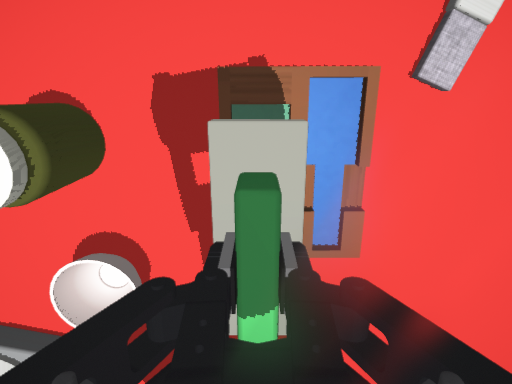

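Scraper is over the green well, with the blue well at (335,160) and its wide end away from the robot. The jar and bowl at left are clear. I'll cross-check the tray position and go down.

```bash
python3 - <<'E'
from h import *
C=cam("wrist");im=cv2.imread("pics/w5.png")
hsv=cv2.cvtColor(im,cv2.COLOR_BGR2HSV);H,S,V=[hsv[:,:,i].astype(int) for i in range(3)]
for c in blobs((H>98)&(H<125)&(S>80),800): print("blue",rect(C,c,.006))
print("tray far corners",ray(C,[[218,67],[380,66]],.018), "expected",[np.array([.5387,.3041])+np.array([[.973,-.232],[.232,.973]])@np.array([.107,s*.081]) for s in(1,-1)])
E
```

```text
blue [548.3 263.7 192.9  55.6  14. ]
tray far corners [[0.6217 0.4066]
 [0.6604 0.2507]] expected [array([0.624 , 0.4077]), array([0.6616, 0.2501])]
```

drive_tool([
  {"x": 0.0008, "y": 0.0014, "z": 0.03, "wx": 0, "wy": 0, "wz": -0.002},
  {"x": 0, "y": 0, "z": 0.03, "wx": 0, "wy": 0, "wz": 0},
  {"x": 0, "y": 0, "z": 0.03, "wx": 0, "wy": 0, "wz": 0},
  {"x": 0, "y": 0, "z": 0.02, "wx": 0, "wy": 0, "wz": 0},
  {"x": 0, "y": 0, "z": 0.01, "wx": 0, "wy": 0, "wz": 0},
  {"x": 0, "y": 0, "z": 0, "wx": 0, "wy": 0, "wz": 0},
])

```text
time: 12.4
position: [0.5307, 0.3423, 0.0749]
ee_rot: [0.001, 0.993, 0.119, -0.002]
contact_force: [0.3, -0.3, -0.9]
opening: 0.0192
gripper_force: 59.5
```

drive_tool([
  {"x": 0, "y": 0, "z": 0.012, "wx": 0, "wy": 0, "wz": 0},
  {"x": 0, "y": 0, "z": 0.012, "wx": 0, "wy": 0, "wz": 0},
  {"x": 0, "y": 0, "z": 0.01, "wx": 0, "wy": 0, "wz": 0},
  {"x": 0, "y": 0, "z": 0.007, "wx": 0, "wy": 0, "wz": 0},
  {"x": 0, "y": 0, "z": 0.004, "wx": 0, "wy": 0, "wz": 0},
  {"x": 0, "y": 0, "z": 0.001, "wx": 0, "wy": 0, "wz": 0},
  {"x": 0, "y": 0, "z": 0, "wx": 0, "wy": 0, "wz": 0},
  {"x": 0, "y": 0, "z": 0, "wx": 0, "wy": 0, "wz": 0},
])

```text
time: 13.07
position: [0.5321, 0.3427, 0.0323]
ee_rot: [-0.0, 0.993, 0.118, 0.001]
contact_force: [0.7, 0.9, -1.0]
opening: 0.019
gripper_force: 59.5
```

drive_tool([
  {"x": 0, "y": 0, "z": 0.0015, "wx": 0, "wy": 0, "wz": 0},
  {"x": 0, "y": 0, "z": 0.0015, "wx": 0, "wy": 0, "wz": 0},
  {"x": 0, "y": 0, "z": 0, "wx": 0, "wy": 0, "wz": 0},
  {"x": 0, "y": 0, "z": 0, "wx": 0, "wy": 0, "wz": 0},
])

```text
time: 13.4
position: [0.5318, 0.3426, 0.0287]
ee_rot: [0.0, 0.993, 0.118, -0.0]
contact_force: [0.6, 0.6, -1.6]
opening: 0.019
gripper_force: 59.5
```

drive_tool([
  {"x": 0, "y": 0, "z": 0, "wx": 0, "wy": 0, "wz": 0},
  {"x": 0, "y": 0, "z": 0, "wx": 0, "wy": 0, "wz": 0},
  {"x": 0, "y": 0, "z": 0, "wx": 0, "wy": 0, "wz": 0},
  {"x": 0, "y": 0, "z": 0, "wx": 0, "wy": 0, "wz": 0},
  {"x": 0, "y": 0, "z": 0, "wx": 0, "wy": 0, "wz": 0},
  {"x": 0, "y": 0, "z": -0.02, "wx": 0, "wy": 0, "wz": 0},
  {"x": 0, "y": 0, "z": -0.04, "wx": 0, "wy": 0, "wz": 0},
  {"x": 0, "y": 0, "z": -0.04, "wx": 0, "wy": 0, "wz": 0},
  {"x": 0, "y": 0, "z": -0.04, "wx": 0, "wy": 0, "wz": 0},
  {"x": 0, "y": 0, "z": -0.04, "wx": 0, "wy": 0, "wz": 0},
  {"x": 0, "y": 0, "z": 0, "wx": 0, "wy": 0, "wz": 0},
  {"x": 0, "y": 0, "z": 0, "wx": 0, "wy": 0, "wz": 0},
], grip=-1)

```text
time: 14.4
position: [0.5324, 0.3429, 0.2112]
ee_rot: [-0.001, 0.993, 0.118, 0.002]
contact_force: [-0.3, 0.3, -0.6]
opening: 0.0853
gripper_force: 0.0
```

```bash
python3 - <<'E'
from h import *
C=cam("wrist");im=snapshot("wrist")[:,:,::-1].copy();cv2.imwrite("pics/w6.png",im)
hsv=cv2.cvtColor(im,cv2.COLOR_BGR2HSV);H,S,V=[hsv[:,:,i].astype(int) for i in range(3)]
for c in blobs((H>45)&(H<85)&(S>80)&(V>50),300): print("grip",rect(C,c,.054),cv2.boundingRect(c))
for c in blobs((V>90)&(S<90),600): print("white",rect(C,c,.02),cv2.boundingRect(c))
plan(.585,-.0215,.22,-13.7)
E
```

```text
grip [538.7 343.3 120.3  53.   13.5] (233, 108, 54, 116)
white [530.  343.6 132.8  52.7  13.7] (233, 109, 49, 115)
white [704.1 185.4  97.8  41.7  -9.2] (409, 0, 87, 95)
white [345.6 519.3 124.   58.4 -40.5] (56, 249, 78, 61)
white [466.8 606.1 105.9  44.6  -0.5] (0, 118, 41, 90)
t 14.45 pos [0.5317 0.3426 0.2089] yaw 13.569630611585552 | shift [-0.0336  0.3664 -0.0112] wz 0.47594483997480264 tilt [-0.0001 -0.0007  0.    ] F [-0.0073 -0.154  -1.0746] open 0.08536750415751454 gf 0.0
```

View pics/w6.png

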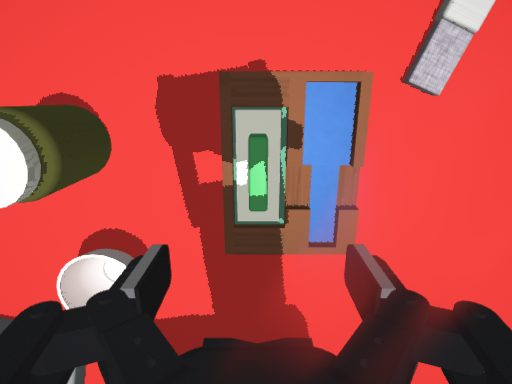

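The scraper lies flat and centred in the green well, at (259,166). Now for the spatula.

drive_tool([
  {"x": -0.0028, "y": 0.0369, "z": -0.001, "wx": 0, "wy": 0, "wz": 0},
  {"x": -0.0028, "y": 0.0369, "z": -0.001, "wx": 0, "wy": 0, "wz": 0},
  {"x": -0.0028, "y": 0.0369, "z": -0.001, "wx": 0, "wy": 0, "wz": 0},
  {"x": -0.0028, "y": 0.0369, "z": -0.001, "wx": 0, "wy": 0, "wz": 0},
  {"x": -0.0028, "y": 0.0369, "z": -0.001, "wx": 0, "wy": 0, "wz": 0},
  {"x": -0.0028, "y": 0.0369, "z": -0.001, "wx": 0, "wy": 0, "wz": 0},
  {"x": -0.0028, "y": 0.0369, "z": -0.001, "wx": 0, "wy": 0, "wz": 0},
  {"x": -0.0028, "y": 0.0369, "z": -0.001, "wx": 0, "wy": 0, "wz": 0},
  {"x": -0.0028, "y": 0.0369, "z": -0.001, "wx": 0, "wy": 0, "wz": 0},
  {"x": -0.0028, "y": 0.0369, "z": -0.001, "wx": 0, "wy": 0, "wz": 0},
])

```text
time: 15.28
position: [0.5905, -0.0244, 0.2168]
ee_rot: [-0.001, 0.993, 0.118, -0.002]
contact_force: [-0.2, 0.6, -0.4]
opening: 0.0853
gripper_force: 0.0
```

drive_tool([
  {"x": 0, "y": 0, "z": 0, "wx": 0, "wy": 0, "wz": 0.119},
  {"x": 0, "y": 0, "z": 0, "wx": 0, "wy": 0, "wz": 0.119},
  {"x": 0, "y": 0, "z": 0, "wx": 0, "wy": 0, "wz": 0.119},
  {"x": 0, "y": 0, "z": 0, "wx": 0, "wy": 0, "wz": 0.119},
  {"x": 0, "y": 0, "z": 0, "wx": 0, "wy": 0, "wz": 0},
  {"x": 0, "y": 0, "z": 0, "wx": 0, "wy": 0, "wz": 0},
  {"x": 0, "y": 0, "z": 0, "wx": 0, "wy": 0, "wz": 0},
])

```text
time: 15.87
position: [0.5909, -0.0226, 0.2178]
ee_rot: [-0.0, 0.993, -0.118, -0.001]
contact_force: [-0.6, -0.5, -0.4]
opening: 0.0856
gripper_force: 0.0
```

```bash
python3 - <<'E'
from h import *
C=cam("wrist");im=snapshot("wrist")[:,:,::-1].copy();cv2.imwrite("pics/w7.png",im)
hsv=cv2.cvtColor(im,cv2.COLOR_BGR2HSV);H,S,V=[hsv[:,:,i].astype(int) for i in range(3)]
for c in blobs((H>98)&(H<125)&(S>80),300): print("hand",rect(C,c,.026),cv2.boundingRect(c))
red=((H<6)|(H>174))&(S>150)&(V>50)
for c in blobs(~red,1000,(150,20,360,240)): print("nonred",rect(C,c,.006),cv2.boundingRect(c))
plan(.591,-.0228,.02,-13.7)
E
```

```text
hand [553.8 252.7 180.3  44.9  13.5] (0, 175, 96, 129)
hand [572.8 -20.9  99.6  18.  -13.8] (252, 138, 17, 84)
hand [752.4 -22.7  37.1  16.5  76.5] (200, 0, 39, 20)
nonred [605.8 -28.5 187.4  46.6 -13.7] (239, 64, 43, 159)
t 15.9167 pos [ 0.591  -0.0225  0.218 ] yaw -13.539887314587878 | shift [0.0003 0.0002 0.198 ] wz 0.002794493534651322 tilt [-0.      0.0012  0.    ] F [ 0.4693 -0.0329 -0.8705] open 0.08525182669331909 gf 0.0
```

View pics/w7.png

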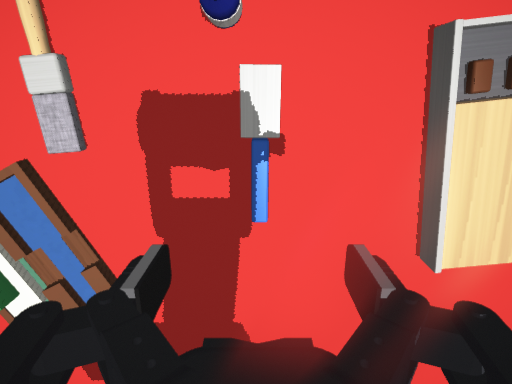

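The wrist view shows the spatula handle at (260,180), under the fingers' axis, blade away. Descend, checking height before the last bit.

drive_tool([
  {"x": 0.0008, "y": 0.0013, "z": 0.04, "wx": 0, "wy": 0, "wz": 0.003},
  {"x": 0, "y": 0, "z": 0.04, "wx": 0, "wy": 0, "wz": 0},
  {"x": 0, "y": 0, "z": 0.04, "wx": 0, "wy": 0, "wz": 0},
  {"x": 0, "y": 0, "z": 0.035, "wx": 0, "wy": 0, "wz": 0},
  {"x": 0, "y": 0, "z": 0.025, "wx": 0, "wy": 0, "wz": 0},
  {"x": 0, "y": 0, "z": 0.015, "wx": 0, "wy": 0, "wz": 0},
  {"x": 0, "y": 0, "z": 0.01, "wx": 0, "wy": 0, "wz": 0},
  {"x": 0, "y": 0, "z": 0.004, "wx": 0, "wy": 0, "wz": 0},
  {"x": 0, "y": 0, "z": 0, "wx": 0, "wy": 0, "wz": 0},
  {"x": 0, "y": 0, "z": 0, "wx": 0, "wy": 0, "wz": 0},
])

```text
time: 16.75
position: [0.5921, -0.0242, 0.0106]
ee_rot: [0.0, 0.993, -0.121, 0.001]
contact_force: [-0.2, -0.6, 0.3]
opening: 0.0853
gripper_force: 0.0
```

drive_tool([
  {"x": -0.0005, "y": 0, "z": 0.004, "wx": 0, "wy": 0, "wz": 0},
  {"x": 0, "y": 0, "z": 0.0025, "wx": 0, "wy": 0, "wz": 0},
  {"x": 0, "y": 0, "z": 0, "wx": 0, "wy": 0, "wz": 0},
])

```text
time: 17.0
position: [0.591, -0.024, 0.0032]
ee_rot: [0.0, 0.993, -0.121, 0.0]
contact_force: [-0.1, 0.1, 0.3]
opening: 0.0854
gripper_force: 0.0
```

drive_tool([
  {"x": 0, "y": 0, "z": 0, "wx": 0, "wy": 0, "wz": 0},
  {"x": 0, "y": 0, "z": 0, "wx": 0, "wy": 0, "wz": 0},
  {"x": 0, "y": 0, "z": 0, "wx": 0, "wy": 0, "wz": 0},
  {"x": 0, "y": 0, "z": 0, "wx": 0, "wy": 0, "wz": 0},
  {"x": 0, "y": 0, "z": 0, "wx": 0, "wy": 0, "wz": 0},
  {"x": 0, "y": 0, "z": 0, "wx": 0, "wy": 0, "wz": 0},
  {"x": 0, "y": 0, "z": 0, "wx": 0, "wy": 0, "wz": 0},
  {"x": 0, "y": 0, "z": 0, "wx": 0, "wy": 0, "wz": 0},
  {"x": 0, "y": 0, "z": 0, "wx": 0, "wy": 0, "wz": 0},
  {"x": 0, "y": 0, "z": 0, "wx": 0, "wy": 0, "wz": 0},
], grip=1)

```text
time: 17.83
position: [0.5913, -0.0241, 0.0035]
ee_rot: [0.0, 0.993, -0.121, 0.0]
contact_force: [-0.2, -0.3, 4.7]
opening: 0.0189
gripper_force: 59.7
```

drive_tool([
  {"x": 0, "y": 0, "z": -0.015, "wx": 0, "wy": 0, "wz": 0},
  {"x": 0, "y": 0, "z": -0.035, "wx": 0, "wy": 0, "wz": 0},
  {"x": 0, "y": 0, "z": -0.04, "wx": 0, "wy": 0, "wz": 0},
  {"x": 0, "y": 0, "z": -0.04, "wx": 0, "wy": 0, "wz": 0},
  {"x": 0, "y": 0, "z": -0.02, "wx": 0, "wy": 0, "wz": 0},
  {"x": -0.0128, "y": -0.0262, "z": 0, "wx": 0, "wy": 0, "wz": 0},
  {"x": -0.0128, "y": -0.0262, "z": 0, "wx": 0, "wy": 0, "wz": 0},
  {"x": -0.0128, "y": -0.0262, "z": 0, "wx": 0, "wy": 0, "wz": 0},
  {"x": -0.0128, "y": -0.0262, "z": 0, "wx": 0, "wy": 0, "wz": 0},
  {"x": -0.0128, "y": -0.0262, "z": 0, "wx": 0, "wy": 0, "wz": 0},
  {"x": -0.0128, "y": -0.0262, "z": 0, "wx": 0, "wy": 0, "wz": 0},
  {"x": -0.0128, "y": -0.0262, "z": 0, "wx": 0, "wy": 0, "wz": 0},
])

```text
time: 18.83
position: [0.5472, 0.1769, 0.1526]
ee_rot: [0.0, 0.993, -0.121, -0.001]
contact_force: [0.9, 0.1, -1.5]
opening: 0.0189
gripper_force: 59.0
```

drive_tool([
  {"x": -0.0128, "y": -0.0262, "z": 0, "wx": 0, "wy": 0, "wz": 0},
  {"x": -0.0128, "y": -0.0262, "z": 0, "wx": 0, "wy": 0, "wz": 0},
  {"x": -0.0128, "y": -0.0262, "z": 0, "wx": 0, "wy": 0, "wz": 0},
  {"x": 0, "y": 0, "z": 0, "wx": 0, "wy": 0, "wz": -0.1195},
  {"x": 0, "y": 0, "z": 0, "wx": 0, "wy": 0, "wz": -0.1195},
  {"x": 0, "y": 0, "z": 0, "wx": 0, "wy": 0, "wz": -0.1195},
  {"x": 0, "y": 0, "z": 0, "wx": 0, "wy": 0, "wz": -0.1195},
  {"x": 0, "y": 0, "z": 0, "wx": 0, "wy": 0, "wz": 0},
  {"x": 0, "y": 0, "z": 0, "wx": 0, "wy": 0, "wz": 0},
  {"x": 0, "y": 0, "z": 0, "wx": 0, "wy": 0, "wz": 0},
])

```text
time: 19.67
position: [0.5295, 0.261, 0.1529]
ee_rot: [0.0, 0.993, 0.116, -0.0]
contact_force: [-0.2, -0.8, -2.3]
opening: 0.0185
gripper_force: 59.0
```

```bash
python3 - <<'E'
from h import *
plan(.5294,.2609,.06,13.5)
C=cam("wrist");im=snapshot("wrist")[:,:,::-1].copy();cv2.imwrite("pics/w8.png",im)
hsv=cv2.cvtColor(im,cv2.COLOR_BGR2HSV);H,S,V=[hsv[:,:,i].astype(int) for i in range(3)]
z=monitor.read_state()["position"][2]-.0035
for c in blobs((V>80)&(S<70),600,(190,20,340,330)): print("blade?",rect(C,c,z+.006),cv2.boundingRect(c))
M=C[3]; print("expected blade centre", (np.array(monitor.read_state()["position"][:2])+.07*np.array([np.cos(np.radians(13.5)),np.sin(np.radians(13.5))]))*1000)
E
```

```text
t 19.6667 pos [0.5295 0.261  0.1529] yaw 13.308736907409571 | shift [-0.0001  0.0001  0.0929] wz -0.0033381707032495676 tilt [-0.      0.0007  0.    ] F [-0.2312 -0.7613 -2.2883] open 0.018517882709178778 gf 59.02738809585571
blade? [595.6 277.4  76.2  45.8  13.2] (204, 20, 109, 175)
blade? [569.1 299.8  66.4   8.    9.5] (190, 85, 17, 139)
expected blade centre [597.6631 277.3431]
```

View pics/w8.png

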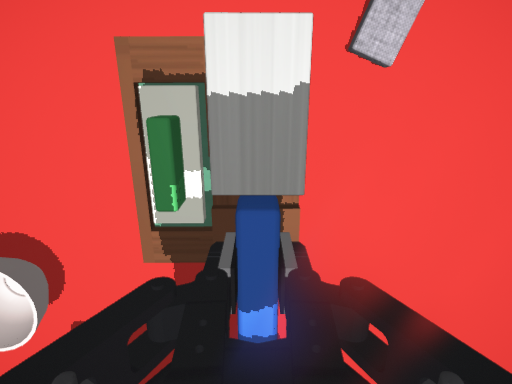

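The spatula hangs level at (258,150), blade at the wide end, and the blade is where expected. That was my last picture, so I'll rely on numbers from here. Lower it.

drive_tool([
  {"x": 0, "y": 0, "z": 0.03, "wx": 0, "wy": 0, "wz": -0.003},
  {"x": 0, "y": 0, "z": 0.03, "wx": 0, "wy": 0, "wz": 0},
  {"x": 0, "y": 0, "z": 0.025, "wx": 0, "wy": 0, "wz": 0},
  {"x": 0, "y": 0, "z": 0.018, "wx": 0, "wy": 0, "wz": 0},
  {"x": 0, "y": 0, "z": 0.012, "wx": 0, "wy": 0, "wz": 0},
  {"x": 0, "y": 0, "z": 0.008, "wx": 0, "wy": 0, "wz": 0},
  {"x": 0, "y": 0, "z": 0.005, "wx": 0, "wy": 0, "wz": 0},
  {"x": 0, "y": 0, "z": 0.004, "wx": 0, "wy": 0, "wz": 0},
  {"x": 0, "y": 0, "z": 0.003, "wx": 0, "wy": 0, "wz": 0},
  {"x": 0, "y": 0, "z": 0, "wx": 0, "wy": 0, "wz": 0},
  {"x": 0, "y": 0, "z": 0, "wx": 0, "wy": 0, "wz": 0},
])

```text
time: 20.63
position: [0.5299, 0.2612, 0.0187]
ee_rot: [-0.0, 0.993, 0.119, 0.0]
contact_force: [-0.3, -0.0, -1.6]
opening: 0.0182
gripper_force: 59.0
```

drive_tool([
  {"x": 0, "y": 0, "z": 0.003, "wx": 0, "wy": 0, "wz": 0},
  {"x": 0, "y": 0, "z": 0.003, "wx": 0, "wy": 0, "wz": 0},
  {"x": 0, "y": 0, "z": 0.0025, "wx": 0, "wy": 0, "wz": 0},
  {"x": 0, "y": 0, "z": 0, "wx": 0, "wy": 0, "wz": 0},
  {"x": 0, "y": 0, "z": 0, "wx": 0, "wy": 0, "wz": 0},
  {"x": 0, "y": 0, "z": 0, "wx": 0, "wy": 0, "wz": 0},
])

```text
time: 21.13
position: [0.5296, 0.2611, 0.0096]
ee_rot: [-0.0, 0.993, 0.119, -0.0]
contact_force: [-0.9, 0.0, -1.2]
opening: 0.0189
gripper_force: 59.1
```

drive_tool([
  {"x": 0, "y": 0, "z": 0, "wx": 0, "wy": 0, "wz": 0},
  {"x": 0, "y": 0, "z": 0, "wx": 0, "wy": 0, "wz": 0},
  {"x": 0, "y": 0, "z": 0, "wx": 0, "wy": 0, "wz": 0},
  {"x": 0, "y": 0, "z": 0, "wx": 0, "wy": 0, "wz": 0},
  {"x": 0, "y": 0, "z": 0, "wx": 0, "wy": 0, "wz": 0},
], grip=0)

```text
time: 21.55
position: [0.5297, 0.2611, 0.0098]
ee_rot: [-0.0, 0.993, 0.119, 0.0]
contact_force: [-0.1, -0.1, -0.6]
opening: 0.0429
gripper_force: 0.0
```

drive_tool([
  {"x": 0, "y": 0, "z": -0.015, "wx": 0, "wy": 0, "wz": 0},
  {"x": 0, "y": 0, "z": -0.03, "wx": 0, "wy": 0, "wz": 0},
  {"x": 0, "y": 0, "z": -0.04, "wx": 0, "wy": 0, "wz": 0},
  {"x": 0, "y": 0, "z": -0.04, "wx": 0, "wy": 0, "wz": 0},
  {"x": 0, "y": 0, "z": -0.04, "wx": 0, "wy": 0, "wz": 0},
  {"x": -0.02, "y": 0, "z": -0.03, "wx": 0, "wy": 0, "wz": 0},
  {"x": -0.03, "y": 0, "z": 0, "wx": 0, "wy": 0, "wz": 0},
  {"x": 0, "y": 0, "z": 0, "wx": 0, "wy": 0, "wz": 0},
  {"x": 0, "y": 0, "z": 0, "wx": 0, "wy": 0, "wz": 0},
  {"x": 0, "y": 0, "z": 0, "wx": 0, "wy": 0, "wz": 0},
])

```text
time: 22.38
position: [0.4814, 0.2493, 0.2046]
ee_rot: [0.0, 0.993, 0.119, 0.0]
contact_force: [1.2, 0.0, -0.2]
opening: 0.0425
gripper_force: 0.0
```

```bash
python3 - <<'E'
from h import *
C=cam("wrist");im=snapshot("wrist")[:,:,::-1].copy();cv2.imwrite("pics/w9.png",im)
hsv=cv2.cvtColor(im,cv2.COLOR_BGR2HSV);H,S,V=[hsv[:,:,i].astype(int) for i in range(3)]
for c in blobs((V>80)&(S<70),600): print("white",rect(C,c,.012),cv2.boundingRect(c))
# handle sides are brighter/darker than the well; report both
for c in blobs((H>98)&(H<125)&(S>80),300): print("blue",rect(C,c,.006),cv2.boundingRect(c))
for c in blobs((H>45)&(H<85)&(S>80)&(V>40),300): print("grip",rect(C,c,.054),cv2.boundingRect(c))
plan(.5296,.2611,.2,13.5)
C=cam("top");im=snapshot("top")[:,:,::-1].copy();cv2.imwrite("pics/t9.png",im)
m=np.zeros(im.shape[:2],bool);g=im[160:260,320:395];m[160:260,320:395]=(g[:,:,2].astype(int)-g[:,:,0]>25)&(g.sum(2)<260)&(g[:,:,1]>25)
a=np.radians(-7.5);Rb=np.array([[np.cos(a),np.sin(a)],[-np.sin(a),np.cos(a)]])
for c in blobs(m,12):
    r=rect(C,c,.016);print("bark",r,"in board",Rb@(r[:2]-[539.2,-305.4]))
E
```

```text
white [530.9 343.8 133.2  54.5  13.7] (152, 33, 59, 131)
white [326.4 496.2 120.2  79.9  -0.6] (0, 193, 68, 85)
white [596.9 277.9  78.7  46.3  13.7] (235, 9, 46, 85)
blue [547.9 264.9 192.   57.6  13.7] (230, 4, 58, 185)
grip [532.3 339.6  78.2  24.8  13.6] (161, 57, 32, 88)
grip [533.3 326.  124.7  49.8   8.3] (165, 33, 52, 136)
t 22.4333 pos [0.4816 0.2493 0.2043] yaw 13.674736585057353 | shift [ 0.0494 -0.0001  0.0043] wz 0.003049728732942059 tilt [ 0.      0.0003 -0.    ] F [ 0.5214 -0.3807 -0.1271] open 0.042693689239447954 gf 0.0
bark [ 623.6 -354.7   24.3   17.2   -1.4] in board [ 90.1129 -37.8618]
bark [ 629.9 -277.4   31.5   20.6   -1.1] in board [86.2693 39.5992]
bark [ 623.4 -324.1   31.2   17.2    0.5] in board [85.9205 -7.5497]
```

```bash
python3 -c "
from station import workorder
print(workorder.close_job())"
```

```text
the job is handed in; nothing more can be done
None
```

I handed the job in at about 22.4 s with all three bark pieces in the trough, the scraper flat in the green well and the spatula flat in the blue well, blade at the wide end; the last camera check put both tools within 2 mm of their well centres, but no verdict came back.

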